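# Put the capped containers into their holders by size

## Task

Tidy the bench: pick out the four capped containers (a vial, two bottles and a jar) that stand among the round holders in the middle of the bench, and stand each one upright inside one of the four holders, matched by width: the narrowest container in the narrowest holder, the next wider in the next wider, and so on up to the widest jar in the widest holder. Keep them upright, do not drop them, and leave the open beaker and the funnel standing where they are.

Things in the scene. Friction and masses are not known exactly. Their poses are not given: they have to be found in the camera images.
- vial: The narrowest capped container: small glass vial with a black cap, 25 mm in diameter, 48 mm tall, round body up to 40 mm. Origin at the centre of its underside, z up; it stands upright on the table at the start. Belongs in holder_xs.
- small_bottle: The second narrowest capped container: short screw-cap bottle, 37 mm in diameter, 69 mm tall; straight round body up to about 45 mm, cap 31 mm wide. Origin at the centre of its underside, z up; it stands upright on the table at the start. Belongs in holder_s.
- tall_bottle: The second widest capped container: the tallest bottle, 43 mm in diameter, 86 mm tall; straight round body up to about 55 mm, cap 36 mm wide. Origin at the centre of its underside, z up; it stands upright on the table at the start. Belongs in holder_m.
- wide_jar: The widest capped container: squat jar with a yellow cap, 52 mm in diameter, 66 mm tall, round body up to about 50 mm, cap 48 mm wide. Origin at the centre of its underside, z up; it stands upright on the table at the start. Belongs in holder_l.
- holder_xs: The narrowest holder. Weighted round holder, an open dark grey cup with a paler floor and a steel foot, fixed to the table. Recess for a container: inside diameter 41 mm; outside 49 mm, foot 59 mm; floor of the recess 4 mm and rim 14 mm above the table. Origin at the centre of its underside, on the table; z up.
- holder_s: The second narrowest holder. Weighted round holder, an open dark grey cup with a paler floor and a steel foot, fixed to the table. Recess for a container: inside diameter 53 mm; outside 61 mm, foot 71 mm; floor of the recess 4 mm and rim 14 mm above the table. Origin at the centre of its underside, on the table; z up.
- holder_m: The second widest holder. Weighted round holder, an open dark grey cup with a paler floor and a steel foot, fixed to the table. Recess for a container: inside diameter 62 mm; outside 70 mm, foot 80 mm; floor of the recess 4 mm and rim 14 mm above the table. Origin at the centre of its underside, on the table; z up.
- holder_l: The widest holder. Weighted round holder, an open dark grey cup with a paler floor and a steel foot, fixed to the table. Recess for a container: inside diameter 74 mm; outside 82 mm, foot 92 mm; floor of the recess 4 mm and rim 14 mm above the table. Origin at the centre of its underside, on the table; z up.
- beaker: Open glass beaker with a beige sample, 73 x 79 mm, 85 mm tall, loose; not to be moved. Origin at the centre of its underside, z up.
- funnel: White plastic funnel standing on its wide rim, stem up, 68 mm in diameter, 63 mm tall, loose; not to be moved. Origin at the centre of its underside, z up.
Mind the look-alikes: they are no part of the job. What is shaped like the holder_l but pink is not meant.

How it is judged:
At the end, for the whole second after the job is handed in: Each of the four containers stands upright (within 7 degrees) and at rest on the floor of the holder of its rank: its origin within 14 mm sideways of the holder's centre and less than 9 mm above the table; the beaker and the funnel are within 30 mm of where they started and upright (horizontal distance between vial and holder_xs below 0.014 m and height (world z) of each of vial, small_bottle, tall_bottle, wide_jar below 0.009 m and angle between each of vial, small_bottle, tall_bottle, wide_jar's own z axis and vertical below 0.12 rad and linear speed of each of vial, small_bottle, tall_bottle, wide_jar below 0.02 m/s and angular speed of each of vial, small_bottle, tall_bottle, wide_jar below 0.8 rad/s and horizontal distance between small_bottle and holder_s below 0.014 m and horizontal distance between tall_bottle and holder_m below 0.014 m and horizontal distance between wide_jar and holder_l below 0.014 m and distance of each of beaker, funnel from where it was at the start of the episode below 0.03 m and angle between each of beaker, funnel's own z axis and vertical below 0.15 rad); the robot touches nothing.
It fails at once if a capped container is tipped by more than about 35 degrees (angle between any of vial, small_bottle, tall_bottle, wide_jar's own z axis and vertical above 0.6 rad).
It fails at once if a capped container is dropped: more than 60 mm above the table with no finger on it ((height (world z) of vial above 0.06 m and contact force between the fingers and vial below 0.02 N) or (height (world z) of small_bottle above 0.06 m and contact force between the fingers and small_bottle below 0.02 N) or (height (world z) of tall_bottle above 0.06 m and contact force between the fingers and tall_bottle below 0.02 N) or (height (world z) of wide_jar above 0.06 m and contact force between the fingers and wide_jar below 0.02 N)).
It fails at once if the beaker or the funnel is moved by more than 30 mm (distance of any of beaker, funnel from where it was at the start of the episode above 0.03 m).
It also fails if it takes over 120 s, if anything falls off the work surface, if the arm or the gripper's body presses on something with over 40 N, if the wrist force passes 120 N, or if a joint passes its speed limit or range.

## Robot

A 7-joint arm with a two-finger parallel gripper is mounted at the origin on a cart in front of the work surface, level with it; the furniture and walls round the work are solid. World frame = base frame: x ahead of the robot, y to its left, z up, the work surface at z = 0. Lengths are in m, angles in rad, forces in N, time in s.
With the tool pointing down it reaches from about 0.4 to 0.85 m from the base axis. Payload 10.4 kg.
Tool frame: the origin (TCP) lies between the finger pads; the fingertips stand 8 mm ahead of it and the grasp point (between the pads) lies 11 mm behind it; z points along the fingers, x is the direction in which the jaws open and shut, and the axes are right-handed (so a half turn about z gives the same grasp; the last joint's range is limited). The gripper opens to 87 mm and grips with 3 to 60 N. Pads are 19 mm wide; open, the fingers measure 117 mm over their backs; the gripper's body (75 mm by 190 mm) begins 51 mm behind the grasp point.
Start: joints at [-1.203, 0.332, -0.065, 1.46, 0.022, 1.35, -0.088], TCP at [0.238, 0.578, 0.231] pointing down, gripper open.
Joint ranges: [-2.6, 2.6], [-0.5, 2.12], [-1.47, 1.34], [0.16, 2.42], [-1.27, 4.41], [0.06, 2.06], [-2.6, 2.6]. Speed limits (rad/s): [2.22, 2.22, 2.79, 2.79, 3.14, 3.14, 3.14].

## Interface

Orientations are given as a unit quaternion [x, y, z, w].
In Python, from station import env gives the robot as it stands.
- The arm moves only by the shell command python3 -m crank 'ROWS' [FORCE]. ROWS is JSON, a list of rows, each a list of 3 entries, a list of its own where there are three numbers: the turn, a rotation vector about the world's x, y, z in degrees, then the shift along the world's x, y, z in cm, then the gripper command: -1 is fully open, 1 is shut, values between are in proportion. In form: [[[rx, ry, rz], [x, y, z], hand], ...]. A call has 1 to 20 rows; each row shifts and turns the commanded pose from where the row before left it; what a row does not reach is not made up. A row lasts 1/12 s, in which the tool goes at most 41.7 mm and 7.16 degrees, less where a joint would pass 70% of its speed; a pose out of reach is approached as far as the arm can. A call with a gripper value outside its range is refused whole. The fingers move at their own pace and stop on an object; FORCE is the grip in N (left out, the last holds). Time passes only in rows, so rows that do not move let the fingers close. It gives the time, the measured TCP pose, the force and the opening at its end, in the units of the state.
- env.sense(): the state, without advancing time (a new reading comes with each control period).
- env.camera(name): name is "scene" or "top" or "wrist"; returns the picture (400x640x3 uint8, red, green, blue); there is no depth.
- env.camera_model(name): a dict with "mtx" (3x3 intrinsics, pixels), "rvec" (rotation vector, rad) and "tvec" (3), from world to camera coordinates, as OpenCV has them. Camera axes: x right, y down, z forward; pixel columns grow to the right and rows downward; lengths in m; the calibration is good to about 2 mm. A picture is of the moment at which its call begins: read the wrist's pose just before it. camera_model takes no time and is no camera call; for the wrist camera it gives the pose at the moment of the call.
- env.close_job(): hands the job in, once; it reports no verdict.
The state is a dict: "t": time; "joint_positions": joint angles; "joint_velocities": joint speeds; "effort": joint torques, N m; "position": TCP position; "tcp_rot": TCP orientation; "force": force on the tool from outside, world axes, zero at the start; "torque": the same for the moment, N m; "gripper_width": finger opening in m.
Only numpy, scipy, OpenCV 4.12 (cv2) and the standard library are available. Lean on these libraries where they do the work, as an engineer would, in place of code of your own. Each camera call takes 0.05 s, during which the arm holds its last target.

## Working session

There is one attempt and no reset: what is moved stays moved. The work goes in short steps, Python scripts to look and compute and a shell command to move; the robot and the scene stay as the last step left them, time stands still between calls to the robot, and variables do not carry over. Pictures are saved under pics/ and viewed, and the job is handed in when it is done.

```bash
ls; mkdir -p pics; python3 - <<'E'
from station import env
import cv2
print(env.sense())
for n in ("scene","top","wrist"):
    m=env.camera_model(n); print(n,m)
    cv2.imwrite(f"pics/{n}0.png",env.camera(n)[:,:,::-1])
E
```

```text
pics
{'t': 0.0, 'joint_positions': array([-1.20257592,  0.3328883 , -0.06470446,  1.4609345 ,  0.02160045,
        1.34991664, -0.08848484]), 'joint_velocities': array([-7.80382530e-05, -6.45373053e-05,  6.42094129e-04,  1.11824050e-03,
       -1.11189382e-03, -1.02030760e-03,  3.76169809e-04]), 'effort': array([ 4.41113152e-04, -6.23258042e+01,  2.50421476e-02, -3.89892912e+01,
       -6.13389490e-02,  4.00996150e-02,  1.46966618e-04]), 'position': array([0.23795017, 0.57752018, 0.22974695]), 'tcp_rot': array([ 8.30935941e-01,  5.56367626e-01, -5.83797539e-04,  4.30912705e-04]), 'force': array([-0.162391  , -0.6201858 ,  0.12787479]), 'torque': array([ 0.00910335, -0.00799585, -0.01803008]), 'gripper_width': 0.08724806789062962}
scene {'mtx': array([[517.80843582,   0.        , 319.51600573],
       [  0.        , 517.80843582, 196.48155414],
       [  0.        ,   0.        ,   1.        ]]), 'rvec': array([ 2.19049031, -0.96609075,  0.38674422]), 'tvec': array([-0.38547165,  0.29198616,  1.30693875])}
top {'mtx': array([[370.92000163,   0.        , 312.99057373],
       [  0.        , 370.92000163, 202.76321973],
       [  0.        ,   0.        ,   1.        ]]), 'rvec': array([ 2.16689957, -2.1055212 ,  0.18070129]), 'tvec': array([-0.05462501,  0.52258266,  0.86880324])}
wrist {'mtx': array([[294.72263807,   0.        , 323.40790062],
       [  0.        , 294.72263807, 200.4108349 ],
       [  0.        ,   0.        ,   1.        ]]), 'rvec': array([-2.43617271, -1.63040588, -0.19859448]), 'tvec': array([-0.62547462, -0.02968231,  0.39001101])}
```

View pics/scene0.png

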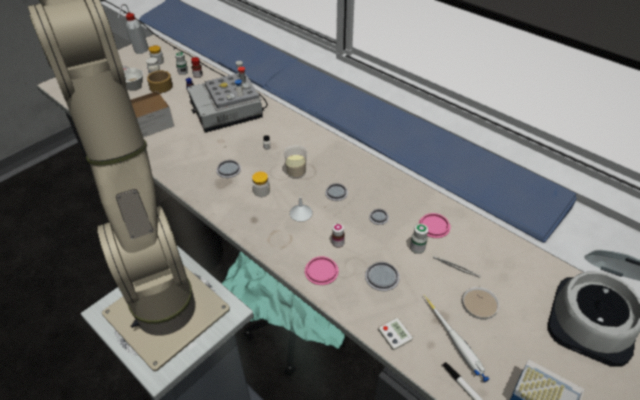

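View pics/top0.png

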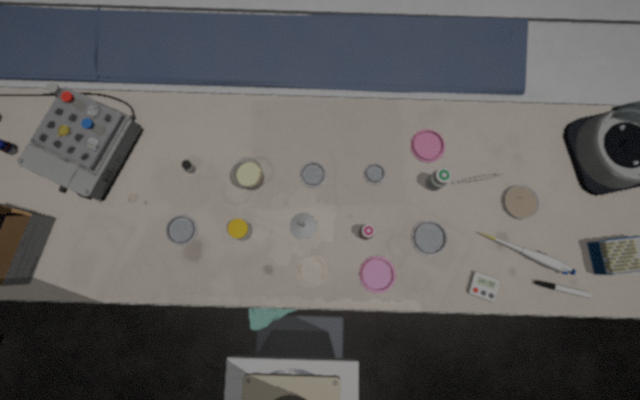

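View pics/wrist0.png

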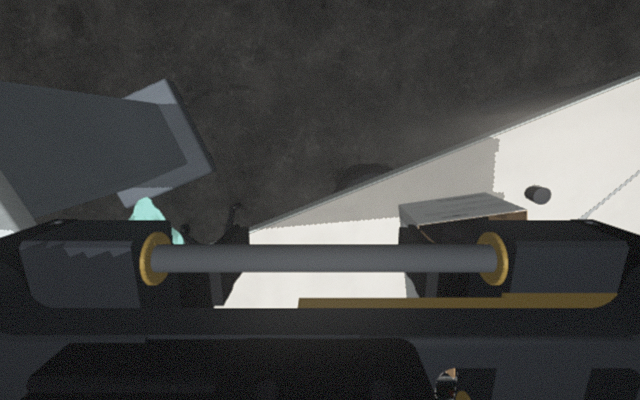

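The top view shows the four grey cups at about (181,230), (313,174), (374,173) and (429,238). The pink decoys are at (427,145) and (377,273). The containers are the vial (187,165), yellow jar (237,228), red bottle (367,231) and green bottle (440,177). I'll enlarge this view.

```bash
python3 - <<'E'
import cv2
a=cv2.imread("pics/top0.png")
for i,(x0,y0) in enumerate([(150,130),(290,130)]):
    c=cv2.resize(a[y0:y0+150,x0:x0+200],None,fx=4,fy=4,interpolation=cv2.INTER_CUBIC)
    for k in range(0,200,20):
        cv2.putText(c,str(x0+k),(k*4,10),0,.4,(0,0,255)); cv2.line(c,(k*4,12),(k*4,18),(0,0,255))
    for k in range(0,150,10):
        cv2.putText(c,str(y0+k),(0,k*4+4),0,.4,(0,0,255))
    cv2.imwrite(f"pics/topc{i}.png",c)
E
```

```text
(no output)
```

View pics/topc0.png

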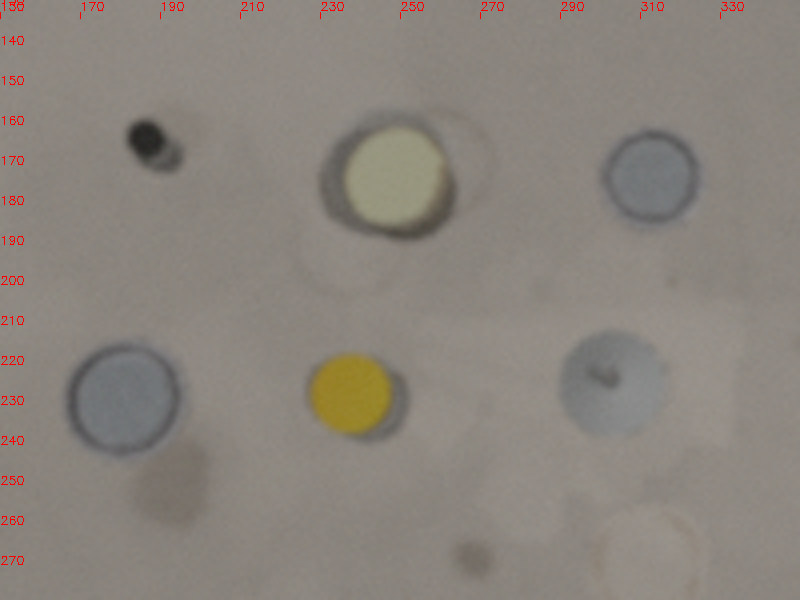

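View pics/topc1.png

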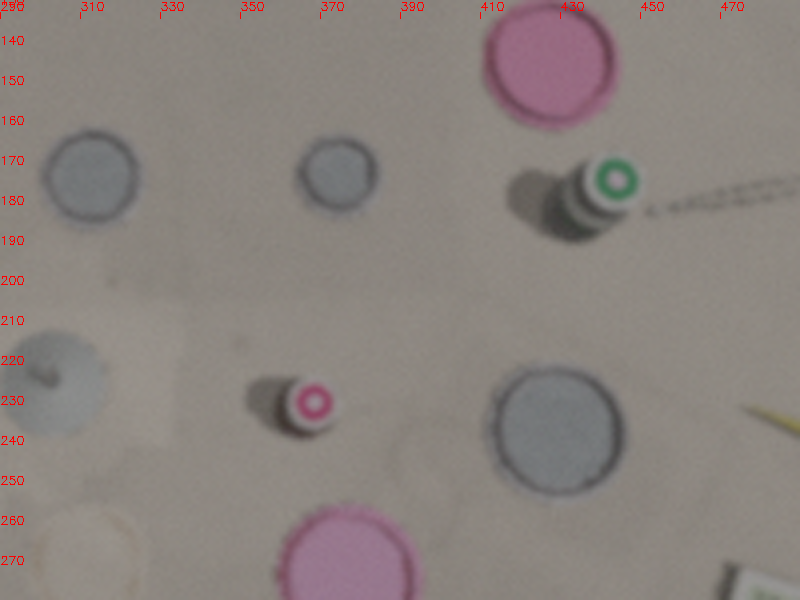

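```bash
cat > h.py <<'E'
import cv2, numpy as np
from station import env
def back(cam,uv,z):
    m=env.camera_model(cam); K=m["mtx"]; R=cv2.Rodrigues(m["rvec"])[0]; t=m["tvec"].ravel()
    d=R.T@np.linalg.inv(K)@np.array([uv[0],uv[1],1.]); c=-R.T@t
    return c+d*(z-c[2])/d[2]
def proj(cam,P):
    m=env.camera_model(cam)
    return cv2.projectPoints(np.array([P],float),m["rvec"],m["tvec"],m["mtx"],None)[0].ravel()
E
python3 - <<'E'
from h import *
T={'vial':(186.5,164.5,.048),'jar':(237.5,228.5,.066),'small':(368.5,230.7,.069),'tall':(444.2,175,.086),
'xs':(374.5,173.5,.014),'s':(313,174.3,.014),'m':(180.8,229.8,.014),'l':(429.5,237.8,.014),'funnel':(303.2,226,0),'beaker':(248.5,174,.06),'pinkA':(427.5,146,.014),'pinkB':(377,273,.014)}
a=cv2.imread("pics/scene0.png")
c=cv2.resize(a[120:300,190:460],None,fx=3-1/30,fy=3-1/30,interpolation=cv2.INTER_CUBIC)
f=3-1/30
for k,(u,v,z) in T.items():
    P=back('top',(u,v),z); s=proj('scene',P)
    print(k,P.round(4),s.round(1))
    cv2.drawMarker(c,tuple(int(q) for q in ((s-[190,120]+.5)*f)),(0,0,255),0,8)
print('cam c',back('top',(313,203),.9))
cv2.imwrite("pics/chk.png",c)
E
```

```text
vial [0.6104 0.2774 0.048 ] [266.3 137.7]
jar [0.4532 0.1374 0.066 ] [259.6 177.1]
small [ 0.4566 -0.1725  0.069 ] [337.9 227.7]
tall [ 0.5928 -0.3495  0.086 ] [421.5 228.5]
xs [ 0.6099 -0.1959  0.014 ] [378.1 215. ]
s [ 0.6031 -0.0375  0.014 ] [335.9 190.8]
m [0.4506 0.2894 0.014 ] [228.4 167.7]
l [ 0.4484 -0.3339  0.014 ] [381.5 274.1]
funnel [ 0.4704 -0.0164  0.    ] [301. 214.]
beaker [0.5878 0.12   0.06  ] [295.2 159.2]
pinkA [ 0.6878 -0.3343  0.014 ] [432.9 224. ]
pinkB [ 0.358  -0.2023  0.014 ] [321.6 267.5]
cam c [ 0.38071229 -0.03892987  0.9       ]
```

View pics/chk.png

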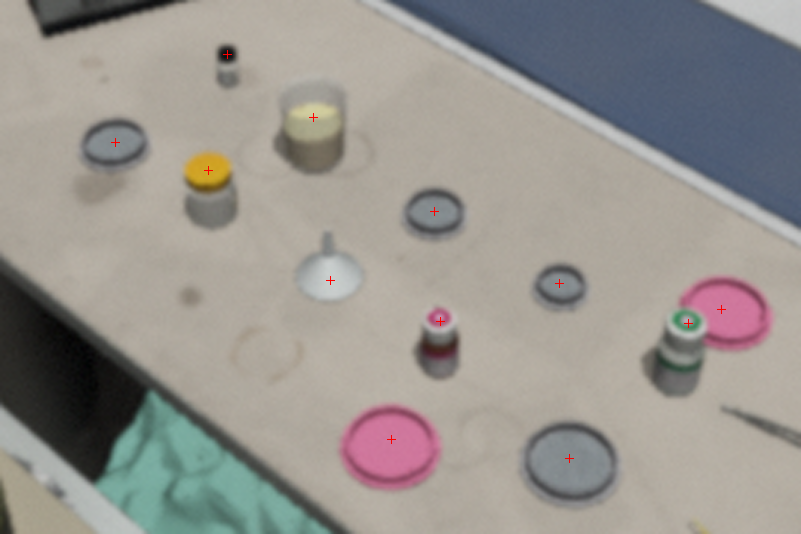

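Both cameras agree to about 1 mm. What could be taken for each target:
- **Pink cups:** the ones at (427,145) and (377,273) are decoys.
- **Holders:** the grey cups, ranked by width, are xs (374,173), s (313,174), m (181,230) and l (429,238).
- **Stain ring:** the one at (312,270) isn't an object.

I'll move the jar first, with the jaw turned about 15° to keep clear of the beaker.

```bash
python3 -m crank '[[[0,0,-1],[1.3,-2.7,-0.5],-1],[[0,0,-1],[1.3,-2.7,-0.5],-1],[[0,0,-1],[1.3,-2.7,-0.5],-1],[[0,0,-1],[1.3,-2.7,-0.5],-1],[[0,0,-1],[1.3,-2.7,-0.5],-1],[[0,0,-1],[1.3,-2.7,-0.5],-1],[[0,0,-1],[1.3,-2.7,-0.5],-1],[[0,0,-1],[1.3,-2.7,-0.5],-1],[[0,0,-1],[1.3,-2.7,-0.5],-1],[[0,0,-1],[1.3,-2.7,-0.5],-1],[[0,0,-1],[1.3,-2.7,-0.5],-1],[[0,0,-1],[1.3,-2.7,-0.5],-1],[[0,0,-1],[1.3,-2.7,-0.5],-1],[[0,0,-1],[1.3,-2.7,-0.5],-1],[[0,0,-1],[1.3,-2.7,-0.5],-1],[[0,0,-1],[1.3,-2.7,-0.5],-1],[[0,0,0],[0,0,0],-1],[[0,0,0],[0,0,0],-1]]' 20
```

```text
t: 1.65
position: [0.4463, 0.1444, 0.1502]
tcp_rot: [0.901, 0.434, -0.0, 0.0]
force: [-0.1, 0.5, 0.3]
gripper_width: 0.087
```

```bash
python3 - <<'E'
from h import *
print([ (k,proj('wrist',p).round(1)) for k,p in {'jar':(.4532,.1374,.066),'beaker':(.5878,.12,.0)}.items()])
cv2.imwrite("pics/w1.png",env.camera("wrist")[:,:,::-1])
E
```

```text
[('jar', array([320.7, 218.3])), ('beaker', array([382.1, 296.7]))]
```

View pics/w1.png

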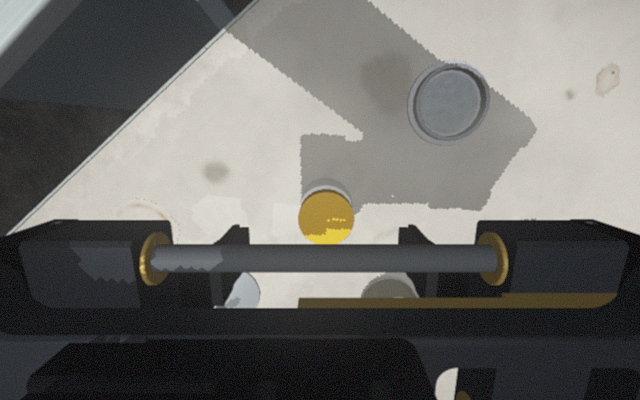

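```bash
python3 - <<'E'
from h import *
print([ (k,proj('wrist',p).round(1)) for k,p in {'m':(.4506,.2894,.014),'jar':(.4532,.1374,.066),'tcp':env.sense()['position']}.items()])
print(back('wrist',(448,103),.014),back('wrist',(327,217),.066))
E
```

```text
[('m', array([444.4, 105. ])), ('jar', array([319.6, 219.5])), ('tcp', array([321.3, 246.6]))]
[0.45119177 0.29300055 0.014     ] [0.4553412  0.14372885 0.066     ]
```

```bash
python3 -m crank '[[[0,0,0],[0.7,-0.5,-1.6],-1],[[0,0,0],[0,0,-2],-1],[[0,0,0],[0,0,-2],-1],[[0,0,0],[0,0,-2],-1],[[0,0,0],[0,0,-2],-1],[[0,0,0],[0,0,-1],-1],[[0,0,0],[0,0,-1],-1],[[0,0,0],[0,0,-1],-1],[[0,0,0],[0,0,0],-1],[[0,0,0],[0,0,0],1],[[0,0,0],[0,0,0],1],[[0,0,0],[0,0,0],1],[[0,0,0],[0,0,0],1],[[0,0,0],[0,0,0],1],[[0,0,0],[0,0,0],1],[[0,0,0],[0,0,0],1],[[0,0,0],[0,0,0],1]]' 20
```

```text
t: 3.12
position: [0.4532, 0.141, 0.0248]
tcp_rot: [0.9, 0.435, 0.0, -0.0]
force: [-0.8, -0.7, 2.4]
gripper_width: 0.0513
```

```bash
python3 -m crank '[[[0,0,0],[0,0,0.5],1],[[0,0,0],[0,0,1.5],1],[[0,0,0],[0,0,2],1],[[0,0,0],[0,0,3],1],[[0,0,0],[0,0,3],1],[[0,0,0],[0,0,1],1],[[0,0,0],[0,0,0],1]]' 20
python3 -m crank '[[[0,0,0],[0,-1,0],1],[[0,0,0],[0,-2,0],1],[[0,0,0],[0,-3,0],1],[[0,0,0],[0,-3,0],1],[[0,0,0],[0,-3,0],1],[[0,0,0],[0,-3,0],1],[[0,0,0],[0,-3,0],1],[[0,0,0],[0,-3,0],1],[[0,0,0],[0,-3,0],1],[[0,0,0],[0,-3,0],1],[[0,0,0],[0,-3,0],1],[[0,0,0],[0,-3,0],1],[[0,0,0],[0,-3,0],1],[[0,0,0],[0,-3,0],1],[[0,0,0],[0,-3,0],1],[[0,0,0],[0,-3,0],1],[[0,0,0],[-0.2,-1.5,0],1],[[0,0,0],[-0.2,-0.9,0],1],[[0,0,0],[0,0,0],1],[[0,0,0],[0,0,0],1]]' 20
python3 - <<'E'
from h import *
cv2.imwrite("pics/w2.png",env.camera("wrist")[:,:,::-1])
E
```

```text
t: 3.7
position: [0.4545, 0.1415, 0.1373]
tcp_rot: [0.9, 0.435, 0.002, -0.0]
force: [0.6, -0.3, -1.6]
gripper_width: 0.0511
t: 5.37
position: [0.4482, -0.3326, 0.1334]
tcp_rot: [0.9, 0.435, -0.001, -0.001]
force: [0.8, 1.6, -1.5]
gripper_width: 0.0513
```

View pics/w2.png

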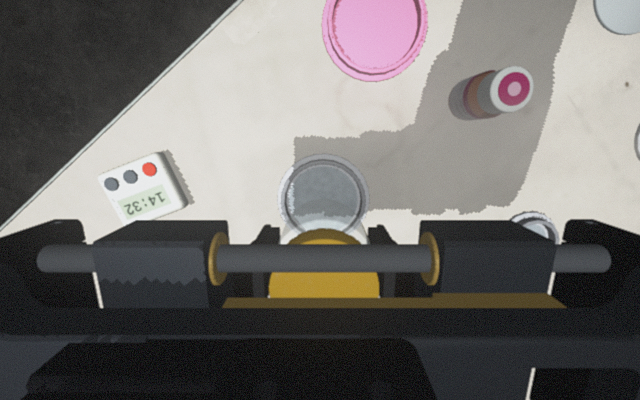

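```bash
python3 - <<'E'
from h import *
print(proj('wrist',(.449,-.333,.014)))
E
python3 -m crank '[[[0,0,0],[0,0,-2],1],[[0,0,0],[0,0,-2],1],[[0,0,0],[0,0,-2],1],[[0,0,0],[0,0,-2],1],[[0,0,0],[0,0,-1],1],[[0,0,0],[0,0,-0.5],1],[[0,0,0],[0,0,-0.5],1],[[0,0,0],[0,0,-0.3],1],[[0,0,0],[0,0,0],1],[[0,0,0],[0,0,0],1],[[0,0,0],[0,0,0],1]]' 20
```

```text
[321.31464895 198.47382074]
t: 6.33
position: [0.4495, -0.3333, 0.0323]
tcp_rot: [0.9, 0.435, 0.0, 0.0]
force: [-0.4, -1.1, -1.0]
gripper_width: 0.0512
```

```bash
python3 -m crank '[[[0,0,0],[0,0,-0.2],1],[[0,0,0],[0,0,-0.1],1],[[0,0,0],[0,0,0],1],[[0,0,0],[0,0,0],1]]' 20
python3 -m crank '[[[0,0,0],[0,0,0],0.1],[[0,0,0],[0,0,0],0],[[0,0,0],[0,0,0],-0.3],[[0,0,0],[0,0,0],-1],[[0,0,0],[0,0,0],-1],[[0,0,0],[0,0,0],-1],[[0,0,0],[0,0,0],-1],[[0,0,0],[0,0,1],-1],[[0,0,0],[0,0,2],-1],[[0,0,0],[0,0,3],-1],[[0,0,0],[0,0,3],-1],[[0,0,0],[0,0,3],-1],[[0,0,0],[0,0,0],-1]]' 20
python3 - <<'E'
from h import *
cv2.imwrite("pics/w3.png",env.camera("wrist")[:,:,::-1])
E
```

```text
t: 6.67
position: [0.4493, -0.3332, 0.0288]
tcp_rot: [0.9, 0.435, 0.0, 0.0]
force: [-0.1, 1.0, 2.4]
gripper_width: 0.0513
t: 7.75
position: [0.4511, -0.3352, 0.1548]
tcp_rot: [0.9, 0.435, 0.003, 0.003]
force: [-0.1, -1.0, -0.5]
gripper_width: 0.0869
```

View pics/w3.png

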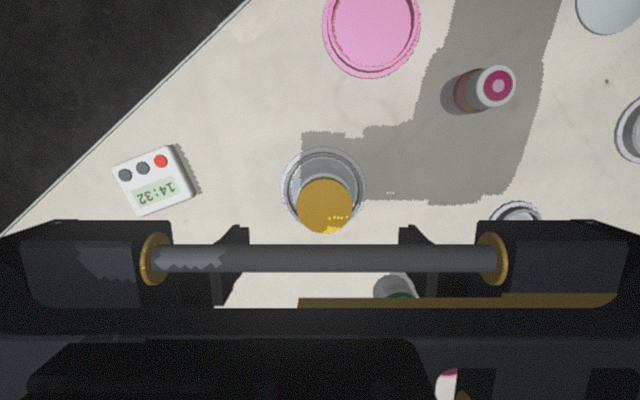

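```bash
python3 -m crank '[[[0,0,0],[1.4,-0.1,0],-1],[[0,0,0],[2,-0.2,0],-1],[[0,0,0],[3,-0.3,0],-1],[[0,0,0],[3,-0.3,0],-1],[[0,0,0],[3,-0.3,0],-1],[[0,0,0],[2,-0.3,0],-1],[[0,0,0],[0,0,0],-1],[[0,0,0],[0,0,0],-1],[[0,0,0],[0,0,0],-1]]' 20
python3 - <<'E'
from h import *
print(proj('wrist',(.5937,-.3486,.086)),proj('wrist',(.61,-.195,.014)))
cv2.imwrite("pics/w4.png",env.camera("wrist")[:,:,::-1])
E
```

```text
t: 8.55
position: [0.5919, -0.3485, 0.148]
tcp_rot: [0.901, 0.435, -0.001, -0.0]
force: [-0.5, -0.2, -0.7]
gripper_width: 0.0868
[323.29758437 216.74440477] [462.25538949 109.74668976]
```

View pics/w4.png

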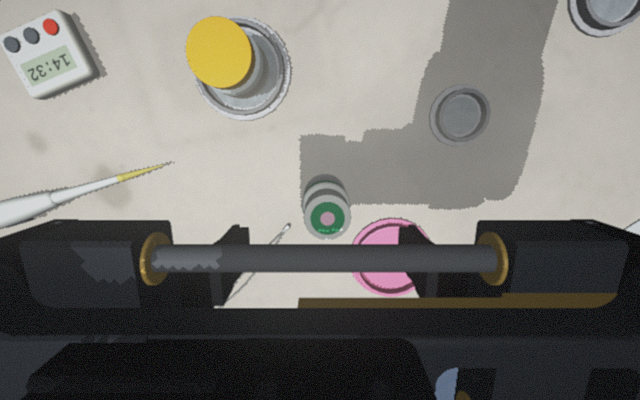

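```bash
python3 -m crank '[[[0,0,0],[0.1,0,-2],-1],[[0,0,0],[0,0,-2],-1],[[0,0,0],[0,0,-2],-1],[[0,0,0],[0,0,-2],-1],[[0,0,0],[0,0,-1.4],-1],[[0,0,0],[0,0,-1],-1],[[0,0,0],[0,0,-1],-1],[[0,0,0],[0,0,0],-1],[[0,0,0],[0,0,0],1],[[0,0,0],[0,0,0],1],[[0,0,0],[0,0,0],1],[[0,0,0],[0,0,0],1],[[0,0,0],[0,0,0],1],[[0,0,0],[0,0,0],1],[[0,0,0],[0,0,0],1],[[0,0,0],[0,0,0],1],[[0,0,0],[0,0,0],1]]' 20
```

```text
t: 10.02
position: [0.5941, -0.3481, 0.0346]
tcp_rot: [0.9, 0.435, 0.0, 0.0]
force: [-0.3, 0.6, 1.3]
gripper_width: 0.0421
```

```bash
python3 -m crank '[[[0,0,0],[0,0,0.5],1],[[0,0,0],[0,0,1.5],1],[[0,0,0],[0,0,2],1],[[0,0,0],[0,0,3],1],[[0,0,0],[0,0,3],1],[[0,0,0],[0,0,1.5],1],[[0,0,0],[0,0,0],1],[[0,0,0],[0,0,0],1]]' 20
```

```text
t: 10.68
position: [0.5945, -0.3485, 0.1514]
tcp_rot: [0.9, 0.435, 0.001, 0.001]
force: [-0.1, -0.1, -1.7]
gripper_width: 0.042
```

```bash
python3 -m crank '[[[0,0,0],[-0.3,1.4,0],1],[[0,0,0],[-0.7,3.2,0],1],[[0,0,0],[-0.7,3.2,0],1],[[0,0,0],[-0.7,3.2,0],1],[[0,0,0],[-0.7,3.2,0],1],[[0,0,0],[-0.7,3.2,0],1],[[0,0,0],[-0.7,3.2,0],1],[[0,0,0],[-0.7,3.2,0],1],[[0,0,0],[-0.7,3.2,0],1],[[0,0,0],[-0.7,3.2,0],1],[[0,0,0],[-0.7,3.2,0],1],[[0,0,0],[-0.7,3.2,0],1],[[0,0,0],[-0.7,3.2,0],1],[[0,0,0],[-0.7,3.2,0],1],[[0,0,0],[-0.7,3.2,0],1],[[0,0,0],[-0.7,3.2,0],1],[[0,0,0],[-0.7,3.2,0],1],[[0,0,0],[-0.7,3.2,0],1],[[0,0,0],[-0.7,3.2,0],1]]' 20
python3 -m crank '[[[0,0,0],[-0.7,2.5,0],1],[[0,0,0],[-0.5,1.6,0],1],[[0,0,0],[-0.2,0.8,0],1],[[0,0,0],[0,0,0],1],[[0,0,0],[0,0,0],1],[[0,0,0],[0,0,0],1]]' 20
python3 - <<'E'
from h import *
print(proj('wrist',(.4512,.2905,.014)))
cv2.imwrite("pics/w5.png",env.camera("wrist")[:,:,::-1])
E
```

```text
t: 12.27
position: [0.4638, 0.2431, 0.1488]
tcp_rot: [0.9, 0.435, -0.001, 0.0]
force: [-0.8, 0.9, -0.6]
gripper_width: 0.0422
t: 12.77
position: [0.4517, 0.2891, 0.1494]
tcp_rot: [0.901, 0.434, -0.0, 0.0]
force: [-0.5, -0.1, -0.3]
gripper_width: 0.0422
[323.12613638 192.56676891]
```

View pics/w5.png

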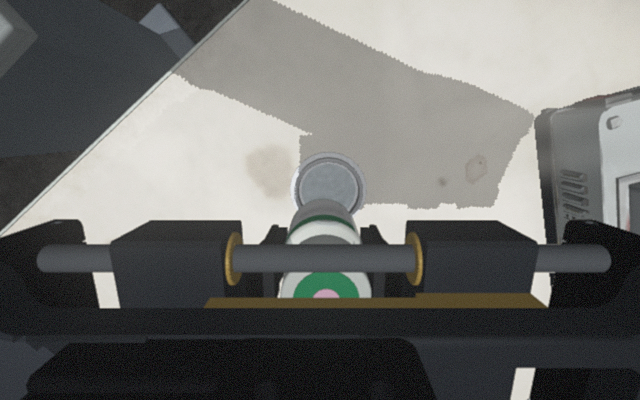

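```bash
python3 - <<'E'
from h import *
a=cv2.imread("pics/w5.png")[140:230,270:390]
cv2.imwrite("pics/w5c.png",cv2.resize(a,None,fx=6,fy=6,interpolation=cv2.INTER_CUBIC))
for uv in [(330,187),(327.5,187)]: print(back('wrist',uv,.014), back('wrist',uv,.004))
E
```

```text
[0.45112452 0.29955411 0.014     ] [0.45284153 0.2984734  0.004     ]
[0.44955938 0.29759043 0.014     ] [0.45122251 0.29644213 0.004     ]
```

View pics/w5c.png

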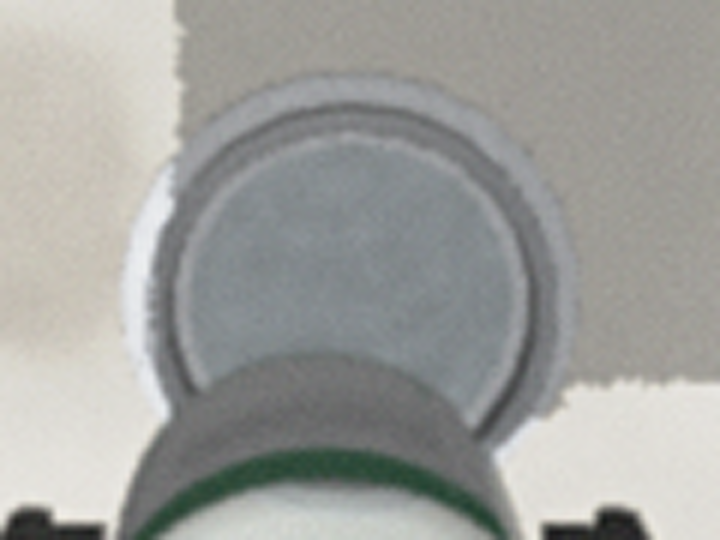

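```bash
python3 -m crank '[[[0,0,0],[0,0.3,-2],1],[[0,0,0],[0,0,-2],1],[[0,0,0],[0,0,-2],1],[[0,0,0],[0,0,-2],1],[[0,0,0],[0,0,-1],1],[[0,0,0],[0,0,-0.7],1],[[0,0,0],[0,0,-0.5],1],[[0,0,0],[0,0,-0.3],1],[[0,0,0],[0,0,-0.2],1],[[0,0,0],[0,0,0],1],[[0,0,0],[0,0,0],1],[[0,0,0],[0,0,0],1],[[0,0,0],[0,0,0],1]]' 20
```

```text
t: 13.9
position: [0.4513, 0.2941, 0.043]
tcp_rot: [0.9, 0.435, 0.0, -0.0]
force: [-0.4, -0.8, -0.4]
gripper_width: 0.0422
```

```bash
python3 -m crank '[[[0,0,0],[0,0,-0.2],1],[[0,0,0],[0,0,-0.2],1],[[0,0,0],[0,0,0],1],[[0,0,0],[0,0,0],1]]' 20
python3 - <<'E'
from h import *
s=env.sense();print(s['position'],s['force'])
cv2.imwrite("pics/s5.png",cv2.resize(env.camera("scene")[100:220,170:330,::-1],None,fx=5,fy=5,interpolation=cv2.INTER_CUBIC))
E
```

```text
t: 14.23
position: [0.4512, 0.294, 0.0386]
tcp_rot: [0.9, 0.435, 0.0, -0.0]
force: [0.5, 1.1, -0.1]
gripper_width: 0.0417
[0.45115699 0.29401134 0.03856977] [ 0.45641748  1.12950108 -0.09368111]
```

View pics/s5.png

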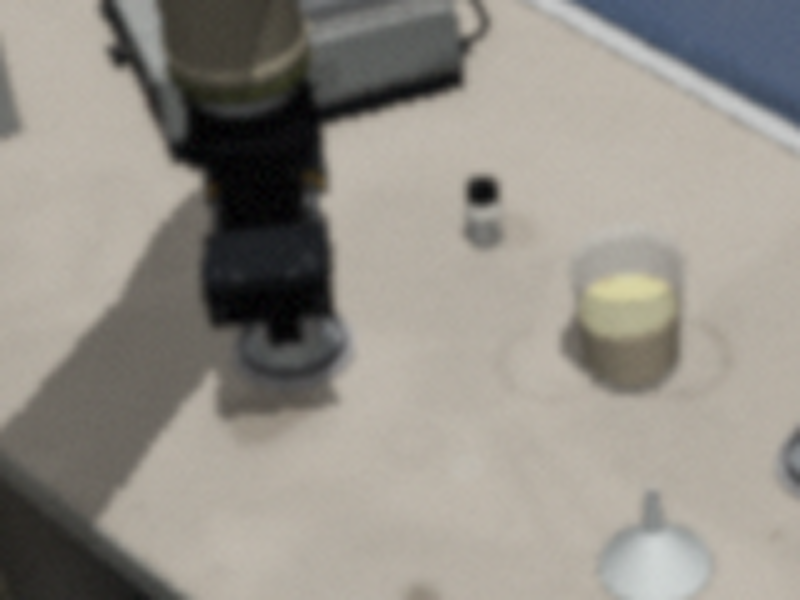

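```bash
python3 -m crank '[[[0,0,0],[0,0,-0.1],1],[[0,0,0],[0,0,0],1],[[0,0,0],[0,0,0],0.3],[[0,0,0],[0,0,0],0.1],[[0,0,0],[0,0,0],-0.3],[[0,0,0],[0,0,0],-1],[[0,0,0],[0,0,0],-1],[[0,0,0],[0,0,0],-1],[[0,0,0],[0,0,0],-1],[[0,0,0],[0,0,1],-1],[[0,0,0],[0,0,2],-1],[[0,0,0],[0,0,3],-1],[[0,0,0],[0,0,3],-1],[[0,0,0],[0,0,3],-1],[[0,0,0],[0,0,0],-1],[[0,0,0],[0,0,0],-1]]' 20
python3 - <<'E'
from h import *
cv2.imwrite("pics/w6.png",env.camera("wrist")[:,:,::-1])
E
```

```text
t: 15.62
position: [0.452, 0.2946, 0.1599]
tcp_rot: [0.9, 0.435, 0.002, -0.001]
force: [-0.3, 0.0, -0.3]
gripper_width: 0.0867
```

View pics/w6.png

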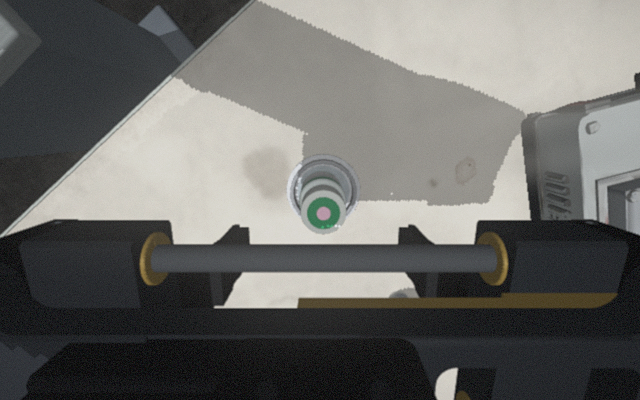

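```bash
python3 -m crank '[[[0,0,0],[1.9,-0.2,0],-1],[[0,0,0],[3,-0.3,0],-1],[[0,0,0],[3,-0.3,0],-1],[[0,0,0],[3,-0.3,0],-1],[[0,0,0],[3,-0.3,0],-1],[[0,0,0],[2,-0.2,0],-1],[[0,0,0],[0,0,0],-1],[[0,0,0],[0,0,0],-1],[[0,0,0],[0,0,0],-1]]' 20
python3 - <<'E'
from h import *
print(proj('wrist',(.611,.278,.048)))
print(back('top',(140,125),.05),back('top',(98,197),.05))
cv2.imwrite("pics/w7.png",env.camera("wrist")[:,:,::-1])
E
```

```text
t: 16.42
position: [0.6089, 0.278, 0.1564]
tcp_rot: [0.9, 0.435, -0.001, -0.0]
force: [-1.3, 0.0, 0.1]
gripper_width: 0.087
[323.76225519 202.05378253]
[0.70900134 0.40243861 0.05      ] [0.52179071 0.48524649 0.05      ]
```

View pics/w7.png

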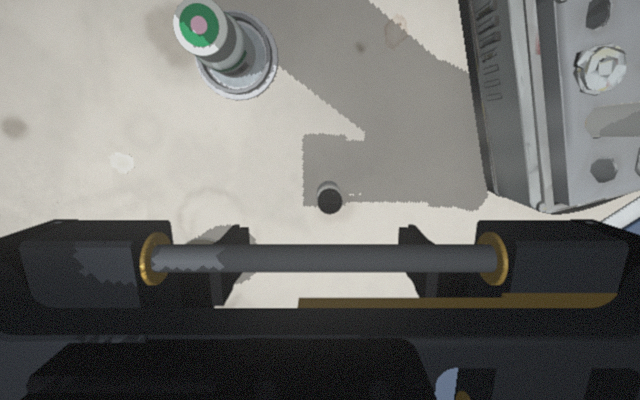

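```bash
python3 -m crank '[[[0,0,0],[0.2,0.1,-2],-1],[[0,0,0],[0,0,-2],-1],[[0,0,0],[0,0,-2],-1],[[0,0,0],[0,0,-2],-1],[[0,0,0],[0,0,-2],-1],[[0,0,0],[0,0,-1.5],-1],[[0,0,0],[0,0,-1],-1],[[0,0,0],[0,0,-1],-1],[[0,0,0],[0,0,-0.4],-1],[[0,0,0],[0,0,0],-1],[[0,0,0],[0,0,0],0.2],[[0,0,0],[0,0,0],0.2],[[0,0,0],[0,0,0],0.2],[[0,0,0],[0,0,0],0.2]]' 12
```

```text
t: 17.63
position: [0.6124, 0.2791, 0.0193]
tcp_rot: [0.9, 0.435, 0.001, -0.0]
force: [-0.0, -0.6, -0.7]
gripper_width: 0.068
```

```bash
python3 -m crank '[[[0,0,0],[0,0,0],0.4],[[0,0,0],[0,0,0],0.5],[[0,0,0],[0,0,0],1],[[0,0,0],[0,0,0],1],[[0,0,0],[0,0,0],1],[[0,0,0],[0,0,0],1],[[0,0,0],[0,0,0],1],[[0,0,0],[0,0,0],1],[[0,0,0],[0,0,0],1],[[0,0,0],[0,0,0],1],[[0,0,0],[0,0,0],1]]' 12
```

```text
t: 18.55
position: [0.6121, 0.2789, 0.0186]
tcp_rot: [0.9, 0.435, 0.0, -0.0]
force: [0.6, 0.1, 0.2]
gripper_width: 0.0238
```

```bash
python3 -m crank '[[[0,0,0],[0,0,0.5],1],[[0,0,0],[0,0,1.5],1],[[0,0,0],[0,0,2],1],[[0,0,0],[0,0,3],1],[[0,0,0],[0,0,3],1],[[0,0,0],[0,0,2],1],[[0,0,0],[0,0,0.5],1],[[0,0,0],[0,0,0],1],[[0,0,0],[0,0,0],1]]' 15
python3 - <<'E'
from h import *
print(env.sense()['position'])
cv2.imwrite("pics/w8.png",env.camera("wrist")[:,:,::-1])
E
```

```text
t: 19.3
position: [0.6118, 0.2788, 0.1436]
tcp_rot: [0.9, 0.435, -0.0, -0.0]
force: [-0.8, -0.4, -0.3]
gripper_width: 0.0236
[0.61183073 0.27883666 0.14360987]
```

View pics/w8.png

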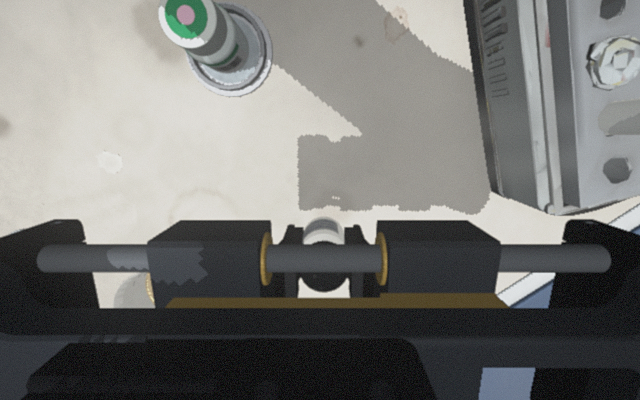

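The vial is held upright at image column 324. Next it goes to holder_xs.

```bash
python3 -m crank '[[[0,0,0],[0,-1,0],1],[[0,0,0],[0,-2,0],1],[[0,0,0],[0,-3,0],1],[[0,0,0],[0,-3,0],1],[[0,0,0],[0,-3,0],1],[[0,0,0],[0,-3,0],1],[[0,0,0],[0,-3,0],1],[[0,0,0],[0,-3,0],1],[[0,0,0],[0,-3,0],1],[[0,0,0],[0,-3,0],1],[[0,0,0],[0,-3,0],1],[[0,0,0],[0,-3,0],1],[[0,0,0],[0,-3,0],1],[[0,0,0],[0,-3,0],1],[[0,0,0],[0,-3,0],1],[[0,0,0],[0,-2.5,0],1],[[0,0,0],[-0.1,-1.9,0],1],[[0,0,0],[0,-1,0],1],[[0,0,0],[0,0,0],1],[[0,0,0],[0,0,0],1]]' 15
python3 -m crank '[[[0,0,0],[0,0,0],1],[[0,0,0],[0,0,0],1]]' 15
python3 - <<'E'
from h import *
print(proj('wrist',(.6108,-.195,.014)))
a=env.camera("wrist")[:,:,::-1]
cv2.imwrite("pics/w9.png",cv2.resize(a[130:320,200:440],None,fx=3.3,fy=3.3,interpolation=cv2.INTER_CUBIC))
E
```

```text
t: 21.02
position: [0.6107, -0.1947, 0.1429]
tcp_rot: [0.9, 0.435, -0.0, -0.001]
force: [0.4, 0.7, 0.0]
gripper_width: 0.0239
t: 21.18
position: [0.6114, -0.1931, 0.1433]
tcp_rot: [0.9, 0.436, 0.0, -0.001]
force: [0.9, 0.5, -0.0]
gripper_width: 0.0241
[320.2109615  195.92042868]
```

View pics/w9.png

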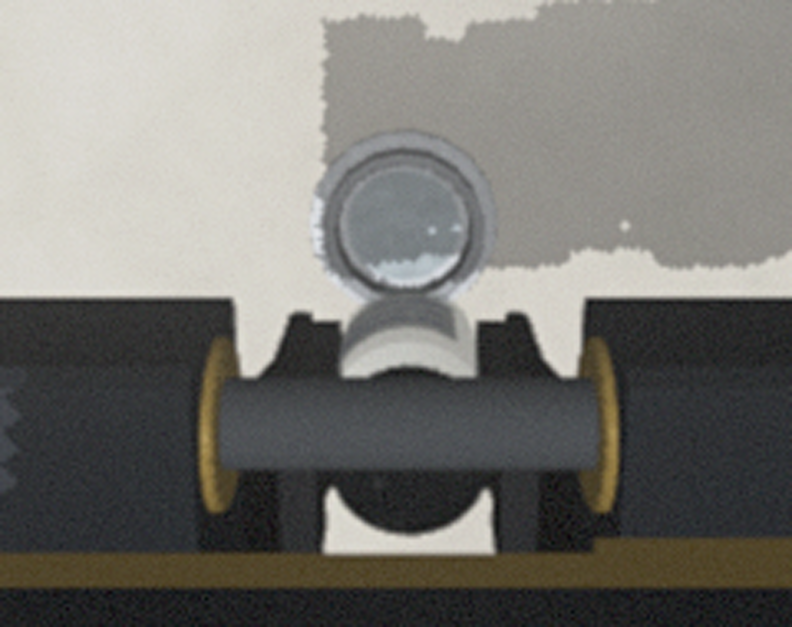

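```bash
python3 -m crank '[[[0,0,0],[0,-0.1,-2],1],[[0,0,0],[0,0,-2],1],[[0,0,0],[0,0,-2],1],[[0,0,0],[0,0,-2],1],[[0,0,0],[0,0,-1.5],1],[[0,0,0],[0,0,-1],1],[[0,0,0],[0,0,-0.5],1],[[0,0,0],[0,0,-0.3],1],[[0,0,0],[0,0,-0.2],1],[[0,0,0],[0,0,0],1],[[0,0,0],[0,0,0],1],[[0,0,0],[0,0,0],1],[[0,0,0],[0,0,0],1]]' 15
```

```text
t: 22.32
position: [0.6114, -0.1962, 0.0292]
tcp_rot: [0.9, 0.435, 0.0, 0.0]
force: [-0.1, 0.6, -1.3]
gripper_width: 0.0239
```

```bash
python3 -m crank '[[[0,0,0],[0,0,-0.2],1],[[0,0,0],[0,0,-0.3],1],[[0,0,0],[0,0,0],1],[[0,0,0],[0,0,0],1],[[0,0,0],[0,0,0],1]]' 15
python3 - <<'E'
from h import *
print(env.sense()['position'])
a=env.camera("wrist")[:,:,::-1]
cv2.imwrite("pics/w10.png",cv2.resize(a[130:320,200:440],None,fx=3.3,fy=3.3,interpolation=cv2.INTER_CUBIC))
E
```

```text
t: 22.73
position: [0.611, -0.1961, 0.0235]
tcp_rot: [0.9, 0.435, -0.0, -0.0]
force: [0.2, 0.1, -0.2]
gripper_width: 0.0237
[ 0.61099865 -0.19609992  0.02347292]
```

View pics/w10.png

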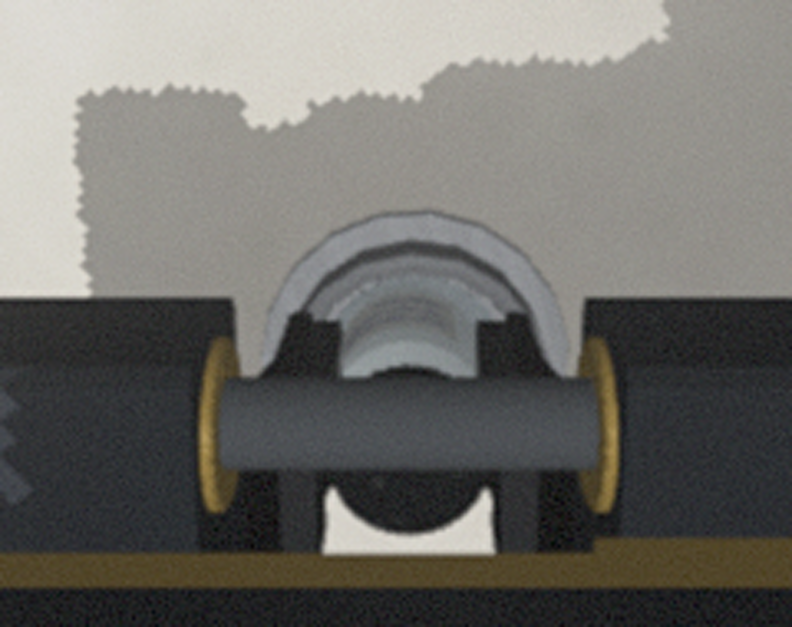

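```bash
python3 -m crank '[[[0,0,0],[0,0,0],0.4],[[0,0,0],[0,0,0],0.2],[[0,0,0],[0,0,0],0],[[0,0,0],[0,0,0],-1],[[0,0,0],[0,0,0],-1],[[0,0,0],[0,0,0],-1],[[0,0,0],[0,0,0],-1],[[0,0,0],[0,0,0],-1],[[0,0,0],[0,0,1],-1],[[0,0,0],[0,0,2],-1],[[0,0,0],[0,0,3],-1],[[0,0,0],[0,0,3],-1],[[0,0,0],[0,0,3],-1],[[0,0,0],[0,0,0],-1],[[0,0,0],[0,0,0],-1]]' 15
python3 - <<'E'
from h import *
cv2.imwrite("pics/w11.png",env.camera("wrist")[:,:,::-1])
print(env.sense()['position'],proj('wrist',(.4575,-.1716,.069)))
E
```

```text
t: 24.03
position: [0.6121, -0.1966, 0.1462]
tcp_rot: [0.9, 0.435, 0.002, 0.001]
force: [-0.4, -0.1, -0.9]
gripper_width: 0.0868
[ 0.61127624 -0.19614049  0.14438664] [212.56145457  23.50838192]
```

View pics/w11.png

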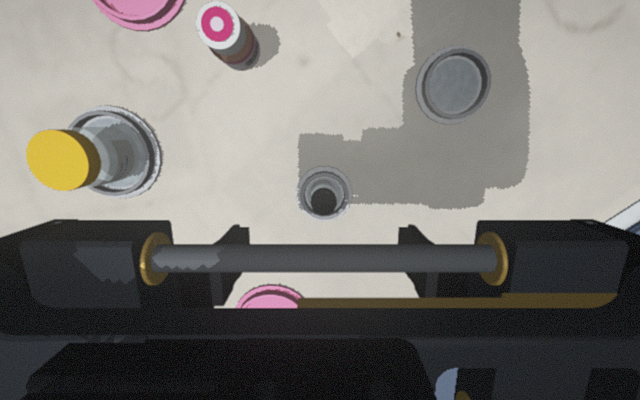

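```bash
python3 -m crank '[[[0,0,0],[-1.4,0.2,0],-1],[[0,0,0],[-3,0.5,0],-1],[[0,0,0],[-3,0.5,0],-1],[[0,0,0],[-3,0.5,0],-1],[[0,0,0],[-3,0.5,0],-1],[[0,0,0],[-2,0.2,0],-1],[[0,0,0],[0,0,0],-1],[[0,0,0],[0,0,0],-1],[[0,0,0],[0,0,0],-1]]' 20
python3 - <<'E'
from h import *
cv2.imwrite("pics/w12.png",env.camera("wrist")[:,:,::-1])
print(env.sense()['position'],proj('wrist',(.4575,-.1716,.069)))
E
```

```text
t: 24.83
position: [0.4574, -0.1718, 0.1433]
tcp_rot: [0.9, 0.436, -0.0, -0.0]
force: [1.0, -0.9, 0.2]
gripper_width: 0.087
[ 0.45760621 -0.17194307  0.14329108] [322.2406515  210.02387389]
```

View pics/w12.png

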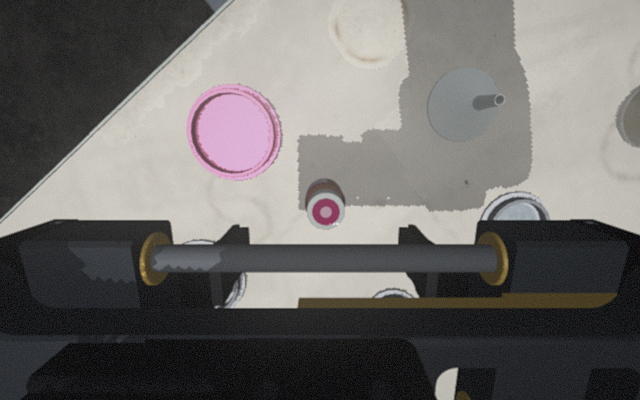

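```bash
python3 -m crank '[[[0,0,0],[0,0,-2],-1],[[0,0,0],[0,0,-2],-1],[[0,0,0],[0,0,-2],-1],[[0,0,0],[0,0,-2],-1],[[0,0,0],[0,0,-1.8],-1],[[0,0,0],[0,0,-1],-1],[[0,0,0],[0,0,-1],-1],[[0,0,0],[0,0,0],-1],[[0,0,0],[0,0,0],0.1],[[0,0,0],[0,0,0],0.1],[[0,0,0],[0,0,0],0.2],[[0,0,0],[0,0,0],1],[[0,0,0],[0,0,0],1],[[0,0,0],[0,0,0],1],[[0,0,0],[0,0,0],1],[[0,0,0],[0,0,0],1],[[0,0,0],[0,0,0],1],[[0,0,0],[0,0,0],1],[[0,0,0],[0,0,0],1]]' 20
python3 -m crank '[[[0,0,0],[0,0,0],1],[[0,0,0],[0,0,0],1],[[0,0,0],[0,0,0],1]]' 20
```

```text
t: 26.47
position: [0.4571, -0.172, 0.0256]
tcp_rot: [0.9, 0.435, 0.0, -0.0]
force: [-0.1, 0.1, 0.9]
gripper_width: 0.0354
t: 26.72
position: [0.4571, -0.1721, 0.0256]
tcp_rot: [0.9, 0.435, 0.0, -0.0]
force: [-1.2, -0.2, 0.9]
gripper_width: 0.0353
```

```bash
python3 -m crank '[[[0,0,0],[0,0,0.5],1],[[0,0,0],[0,0,1.5],1],[[0,0,0],[0,0,2],1],[[0,0,0],[0,0,3],1],[[0,0,0],[0,0,3],1],[[0,0,0],[0,0,1.5],1],[[0,0,0],[0,0,0],1],[[0,0,0],[1,0.9,0],1],[[0,0,0],[2,1.8,0],1],[[0,0,0],[2,1.8,0],1],[[0,0,0],[2,1.8,0],1],[[0,0,0],[2,1.8,0],1],[[0,0,0],[2,1.8,0],1],[[0,0,0],[2,1.8,0],1],[[0,0,0],[1.2,1.3,0],1],[[0,0,0],[0.5,0.5,0],1],[[0,0,0],[0,0,0],1],[[0,0,0],[0,0,0],1],[[0,0,0],[0,0,0],1]]' 20
python3 - <<'E'
from h import *
a=env.camera("wrist")[:,:,::-1]
cv2.imwrite("pics/w13.png",a)
cv2.imwrite("pics/w13c.png",cv2.resize(a[130:320,200:440],None,fx=3.3,fy=3.3,interpolation=cv2.INTER_CUBIC))
print(env.sense()['position'],proj('wrist',(.604,-.0366,.014)))
E
```

```text
t: 28.3
position: [0.6031, -0.0386, 0.1401]
tcp_rot: [0.901, 0.434, -0.001, -0.0]
force: [0.2, -1.0, -1.1]
gripper_width: 0.0352
[ 0.60324162 -0.0385674   0.14043134] [324.30503546 195.22607083]
```

View pics/w13c.png

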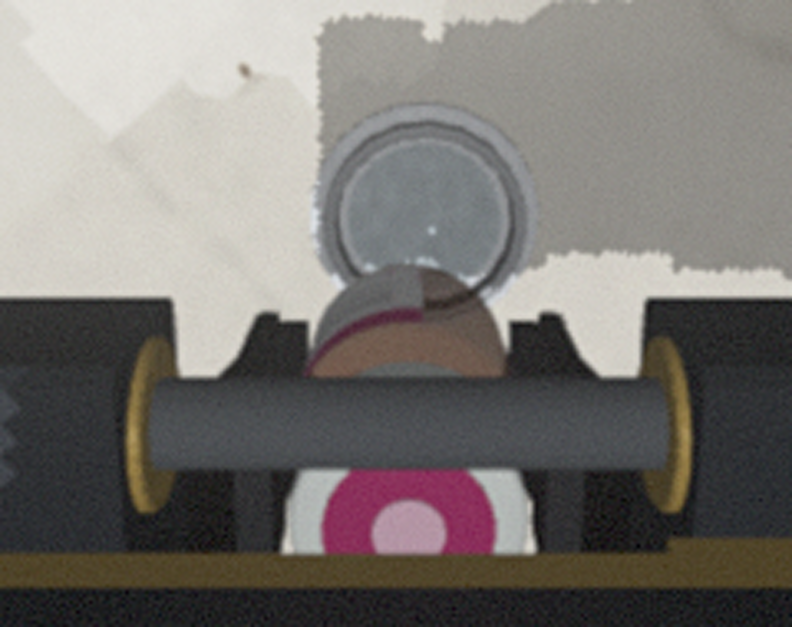

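```bash
python3 -m crank '[[[0,0,0],[0.1,0.3,-2],1],[[0,0,0],[0,0,-2],1],[[0,0,0],[0,0,-2],1],[[0,0,0],[0,0,-2],1],[[0,0,0],[0,0,-1],1],[[0,0,0],[0,0,-0.7],1],[[0,0,0],[0,0,-0.5],1],[[0,0,0],[0,0,-0.3],1],[[0,0,0],[0,0,-0.2],1],[[0,0,0],[0,0,0],1],[[0,0,0],[0,0,0],1],[[0,0,0],[0,0,0],1],[[0,0,0],[0,0,0],1]]' 20
```

```text
t: 29.43
position: [0.6054, -0.0341, 0.034]
tcp_rot: [0.9, 0.435, 0.0, 0.0]
force: [0.2, 0.9, -0.9]
gripper_width: 0.0352
```

```bash
python3 -m crank '[[[0,0,0],[0,0,-0.2],1],[[0,0,0],[0,0,-0.2],1],[[0,0,0],[0,0,0],1],[[0,0,0],[0,0,0],1],[[0,0,0],[0,0,0],1]]' 20
python3 - <<'E'
from h import *
a=env.camera("wrist")[:,:,::-1]
cv2.imwrite("pics/w14c.png",cv2.resize(a[130:320,200:440],None,fx=3.3,fy=3.3,interpolation=cv2.INTER_CUBIC))
E
```

```text
t: 29.85
position: [0.6053, -0.0341, 0.0297]
tcp_rot: [0.9, 0.435, 0.0, 0.0]
force: [0.2, 0.3, 0.5]
gripper_width: 0.0351
```

View pics/w14c.png

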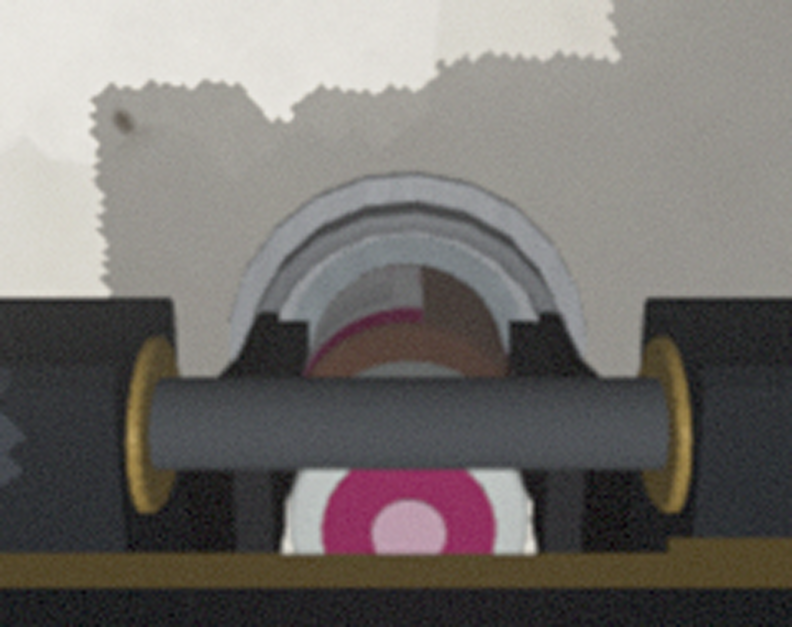

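The bottle is centred in the cup, so I'll release it, back off and move the arm out of the camera's view.

```bash
python3 -m crank '[[[0,0,0],[0,0,0],0.3],[[0,0,0],[0,0,0],0.1],[[0,0,0],[0,0,0],-0.3],[[0,0,0],[0,0,0],-1],[[0,0,0],[0,0,0],-1],[[0,0,0],[0,0,0],-1],[[0,0,0],[0,0,0],-1],[[0,0,0],[0,0,1],-1],[[0,0,0],[0,0,2],-1],[[0,0,0],[0,0,3],-1],[[0,0,0],[0,0,3],-1],[[0,0,0],[0,0,3],-1],[[0,0,0],[0,0,2],-1],[[0,0,0],[0,0,0],-1]]' 20
python3 - <<'E'
from h import *
for n in("scene","top","wrist"):cv2.imwrite(f"pics/{n}f.png",env.camera(n)[:,:,::-1])
a=cv2.imread("pics/scenef.png")[120:300,190:460]
cv2.imwrite("pics/sf.png",cv2.resize(a,None,fx=2.95,fy=2.95,interpolation=cv2.INTER_CUBIC))
E
```

```text
t: 31.07
position: [0.6073, -0.0346, 0.1753]
tcp_rot: [0.9, 0.435, 0.004, 0.001]
force: [0.3, 0.8, 0.3]
gripper_width: 0.0863
```

View pics/sf.png

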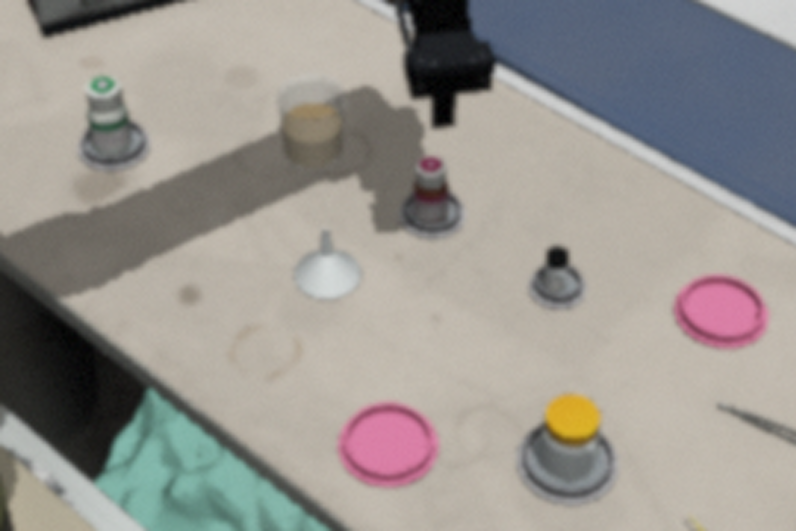

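View pics/topf.png

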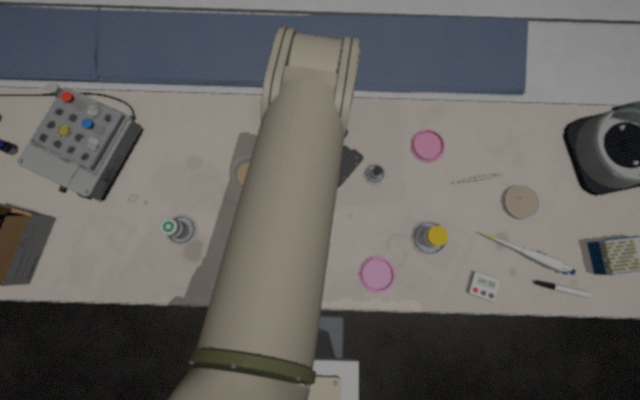

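View pics/wristf.png

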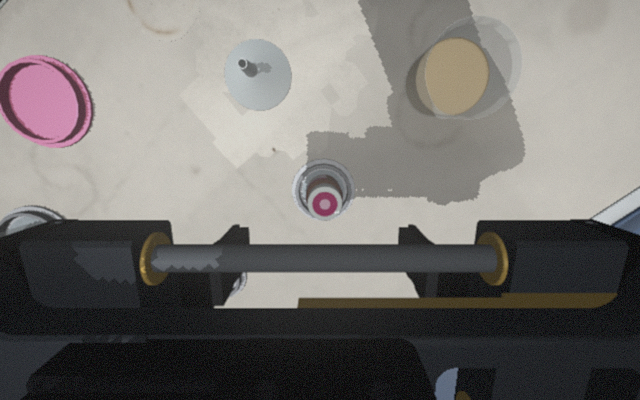

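```bash
python3 - <<'E'
from h import *
c=cv2.imread("pics/sf.png")
for P in [(.611,-.195,.052),(.604,-.0366,.073),(.4512,.2905,.09),(.4493,-.333,.07)]:
    s=proj('scene',P); print(s.round(1), ((s-[190,120]+.5)*2.95).round(0))
t=cv2.imread("pics/topf.png")
c2=cv2.hconcat([cv2.resize(t[y:y+60,x:x+60],None,fx=4,fy=4,interpolation=cv2.INTER_CUBIC) for x,y in((150,200),(345,145),(400,207))])
cv2.imwrite("pics/tf.png",c2)
for P in [(.611,-.195,.052),(.4512,.2905,.09),(.4493,-.333,.07)]: print(proj('top',P).round(1))
E
```

```text
[379.  205.7] [559. 254.]
[336.1 176.4] [433. 168.]
[225.1 149.3] [105.  88.]
[383.1 260.6] [571. 416.]
[376.7 169.3]
[168.9 226.4]
[436.6 235.7]
```

View pics/tf.png

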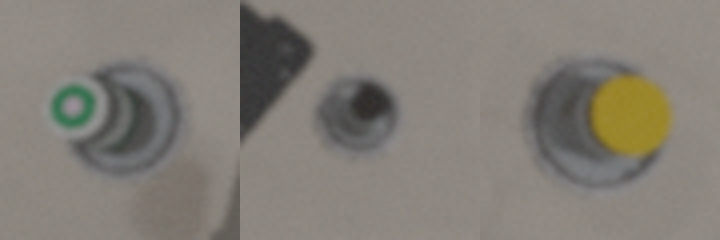

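Cap positions match the holder-centre predictions to within about 1.5 px (about 3 mm), so I'm handing in.

```bash
python3 -m crank '[[[0,0,0],[0,0,1],-1],[[0,0,0],[0,0,0],-1],[[0,0,0],[0,0,0],-1],[[0,0,0],[0,0,0],-1]]'
python3 - <<'E'
from station import env
print(env.close_job())
E
```

```text
t: 31.55
position: [0.6049, -0.0341, 0.1792]
tcp_rot: [0.9, 0.435, -0.0, -0.0]
force: [0.3, -0.4, -0.2]
gripper_width: 0.0869
the job is handed in; nothing more can be done
None
```

I stood all four containers in their matching holders and handed the job in at about 31.6 s: jar in holder_l, tall bottle in holder_m, vial in holder_xs, small bottle in holder_s. The interface gave no verdict.

- **Containers:** the last pictures show all four upright. Their caps are within about 1.5 px (about 3 mm) of where they would be if centred. The arm hid the small bottle in the top view, so I checked that one only in the scene and wrist views.
- **Beaker and funnel:** both look unmoved by eye in the scene view; I didn't measure them.
- **Gripper:** it ended open, well above the small bottle and touching nothing.
- **Disagreement:** the wrist camera differed from the top and scene cameras by about 3–5 mm along the jaw direction. I split the difference for the tall and small bottles, which is still inside the 14 mm tolerance.

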